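# Find which of two dowel pins gives and drive it out of a sloping bracket

### The job

The sloping hinge bracket on the rework fixture has two look-alike dowel pins in its two bores: one is only tight, the other is bonded in and will not move. Take the slim drift from its stand, feel from the upper side which pin gives, and push that one out of the lower end into the catch tray; do not force the bonded pin or ram the bracket. Then put the drift back standing in the stand's empty hole, and leave the other drift, the bonded pin and the bottle and bearing where they are.

Things in the scene. Friction and masses are not known exactly. Their poses are not given: they have to be found in the camera images.
- bracket: aluminium hinge bracket, a 56 x 80 x 40 mm block fixed at a slope between the fixture's cheeks. Origin: middle of its LOWER (exit) face, 0.10 m above the table. z runs up along the bores to the upper (mouth) face at z = 40 mm; it leans 35 degrees from vertical, away from the fixture's +x, so the drift, pushed along -z, is tilted 35 degrees. y is level; the bores are at x = 0, y = +16 and -16 mm
- mouth_a (a point): centre of the upper mouth of the bore at the bracket's y = +16 mm, z = 40 mm; same axes as the bracket. Upper 16 mm of the bore: 16.5 mm across with a 2 mm chamfer; then a step to 13 mm across for the lower 24 mm. A rod held off-centre can catch on this step, or lower, after the tight pin has begun to move: ease off, shift a little sideways and push again
- mouth_b (a point): centre of the upper mouth of the other, equal bore, at the bracket's y = -16 mm
- fixture: grey rework fixture fixed to the table; origin at table height under the middle of the bracket, z up, y parallel to the bracket's y, x horizontal, from mouth side to exit side. Under the exits is an open steel catch tray: inside x -33 to +99 mm, y -36 to +36 mm, floor at z 16 mm, rim at z 46 mm. Cheeks at y = +-47 mm (12 mm thick, 46 mm along x), up to z 124 mm
- pin_a_center (a point): centre of a plain steel dowel pin, 12 mm diameter, 28 mm long, z along the pin, in one of the two bores: flush with the exit, its top 12 mm below the mouth. The tight pin slides under a push of 8 to 17 N until its top is about 6 mm from the exit, then drops into the tray; the bonded one stays put (under 2 mm) even at 40 N. Which bore holds which is not known and cannot be seen
- pin_b_center (a point): centre of the other dowel pin, which looks the same, in the other bore; 12 mm diameter, 28 mm long
- drift_grip (a point): centre of the slim drift's black round handle (18 mm diameter, 46 mm long). z along the drift, rod to handle. Below it a collar (26 mm diameter, 6 mm thick; its underside, resting on the stand, is 29 mm below this point), then a steel rod 9 mm in diameter (last 4 mm tapered to 5 mm), 62 mm long, ending 91 mm below this point. Stands upright in one of the stand's two holes. About 0.15 kg
- drift_tip (a point): centre of the end of the slim drift's rod, 91 mm below drift_grip
- fat_drift_grip (a point): centre of the handle (24 mm diameter, 62 mm long) of the other, thicker drift, rod 17 mm in diameter: it does not fit the bore. To be left in the stand
- hole_a (a point): centre of one hole of the drift stand, on the top surface of its plate, 85 mm above the table. Round hole 19 mm across, plate 10 mm thick, open below down to the stand's foot plate (8 mm above the table). Stand: white, 70 x 150 mm, z up, the two holes 70 mm apart along its y
- hole_b (a point): centre of the other hole of the drift stand, like hole_a
- flask: white plastic bottle, 60 mm diameter, 130 mm tall, standing on the table; origin under its centre. Bystander
- bearing: steel ball bearing ring, 52 mm diameter, 15 mm tall, lying flat; origin under its centre. Bystander
There are look-alikes about, which are no part of the job. What is shaped like the part that bears drift_grip but turquoise or yellow is not meant.

How it is judged:
By the outcome, as a careful person would: the job done as asked, in the order asked, and still so for the second after the job is handed in, with the robot touching nothing.
It also fails if it takes over 53 s, if anything falls off the work surface, if the arm or the gripper's body presses on something with over 40 N, if the wrist force passes 120 N, or if a joint passes its speed limit or range.

### The arm

A 6-joint arm with a two-finger parallel gripper is mounted at the origin on the work surface. World frame = base frame: x ahead of the robot, y to its left, z up, the work surface at z = 0. Lengths are in m, angles in rad, forces in N, time in s.
With the tool pointing down it reaches from about 0.3 to 0.875 m from the base axis. Payload 6.4 kg.
Tool frame: the origin (TCP) lies on the centre line of the jaws, within the pads' length; the fingertips stand 22 mm ahead of it and the grasp point (between the pads) lies 3 mm ahead of it; x points along the fingers, y is the direction in which the jaws open and shut, and the axes are right-handed (so a half turn about x gives the same grasp; the last joint's range is limited). The gripper opens to 85 mm and grips with 20 to 120 N. Pads are 22 mm wide; open, the fingers measure 114 mm over their backs; the gripper's body (76 mm by 85 mm) begins 54 mm behind the grasp point. The pads swing forward as they close: fully open they stand 13 mm farther back than shut.
Start: joints at [-1.35, 0.181, 1.607, -0, 1.354, -0.206], TCP at [0.238, -0.523, 0.253] pointing down, gripper open.
Joint ranges: [-2.99, 2.99], [-0.89, 2.07], [0.3, 2.58], [-1.14, 4.28], [0, 2.63], [-3.12, 3.12]. Speed limits (rad/s): [2.57, 2.57, 3.01, 3.14, 3.14, 3.14].

### API

Orientations are given as a rotation vector (axis times angle).
In Python, from station import r gives the robot as it stands.
- The arm moves only by the tool drive_tool, never from a script. Its argument "targets" is one flat list of numbers, 7 for each row, row after row: the turn, a rotation vector about the tool's x, y, z in degrees, then the shift along the tool's x, y, z in cm, then the opening, from 0 (shut) to 1 (fully open). In form: [rx, ry, rz, x, y, z, hand, rx, ry, rz, x, y, z, hand, ...]. A call has 1 to 20 rows; each row is the pose to reach, as a shift and turn from the pose commanded when the call began, along the tool's axes at that moment; what a row does not reach only later rows make up. A row lasts 1/10 s, in which the tool goes at most 50 mm and 8.59 degrees, less where a joint would pass 70% of its speed; a pose out of reach is approached as far as the arm can. A call with a gripper value outside its range is refused whole. The fingers move at their own pace and stop on an object; the grip force is fixed at half the most. Time passes only in rows, so rows that repeat a pose let the fingers close. It gives the time, the measured TCP pose, the force and the opening at its end, in the units of the state.
- r.get_obs(): the state, without advancing time (a new reading comes with each control period).
- r.camera(name): name is "scene" or "top" or "wrist"; returns the picture (384x512x3 uint8, red, green, blue); there is no depth.
- r.calibration(name): a dict with "K" (3x3 intrinsics, pixels), "k1" (the pictures are not rectified: a ray, as slopes to the right and down, at radius r is drawn at 1 + k1 r^2 times it, then the intrinsics apply), "R" (3x3) and "t" (3): a world point X has camera coordinates R X + t. Camera axes: x right, y down, z forward; pixel columns grow to the right and rows downward; lengths in m; the calibration is good to about 2 mm. A picture is of the moment at which its call begins: read the wrist's pose just before it. calibration takes no time and is no camera call; for the wrist camera it gives the pose at the moment of the call.
- r.job_done(): hands the job in, once; it reports no verdict.
The state is a dict: "time": time; "qpos": joint angles; "dq": joint speeds; "tau": joint torques, N m; "position": TCP position; "eef_rot": TCP orientation; "wrist_force": force on the tool from outside, world axes, zero at the start; "moment": the same for the moment, N m; "width": finger opening in m.
Only numpy, scipy, OpenCV 4.12 (cv2) and the standard library are available. Lean on these libraries where they do the work, as an engineer would, in place of code of your own. Each camera call takes 0.05 s, during which the arm holds its last target. There are 200 camera calls.

## Working session

There is one attempt and no reset: what is moved stays moved. The work goes in short steps, Python scripts to look and compute and a tool call to move; the robot and the scene stay as the last step left them, time stands still between calls to the robot, and variables do not carry over. Pictures are saved under pics/ and viewed, on a budget of 10 in all, crops included, one or two more only if the job needs it, and the job is handed in when it is done.

Besides the shell and the picture viewer there is one more tool, called after "Request:" as a command line: name --argument value ..., lists and objects as JSON in quotes. drive_tool: Moves the arm, as the interface text tells. Its arguments: {"type":"object","properties":{"targets":{"type":"array","items":{"type":"number"}}},"required":["targets"]}

```bash
ls; mkdir -p pics
python3 - <<'E'
from station import r
import cv2,numpy as np
o=r.get_obs(); print({k:np.round(v,3) for k,v in o.items()})
for n in ("scene","top"):
    im=r.camera(n); cv2.imwrite(f"pics/{n}0.png",im[:,:,::-1])
    c=r.calibration(n); print(n,{k:np.round(v,4).tolist() for k,v in c.items()})
a=cv2.imread("pics/scene0.png");b=cv2.imread("pics/top0.png")
E
```

```text
pics
{'time': np.float64(0.0), 'qpos': array([-1.35 ,  0.182,  1.608, -0.   ,  1.354, -0.206]), 'dq': array([ 0.   ,  0.001,  0.002, -0.   , -0.   , -0.001]), 'tau': array([ 1.0000e-03, -4.4486e+01, -3.5133e+01, -0.0000e+00,  9.0000e-03,
        0.0000e+00]), 'position': array([ 0.238, -0.523,  0.252]), 'eef_rot': array([ 1.986,  0.432, -1.986]), 'wrist_force': array([ 0.44 ,  0.599, -0.41 ]), 'moment': array([ 0.002, -0.051, -0.004]), 'width': np.float64(0.085)}
scene {'K': [[448.8033, 0.0, 260.3626], [0.0, 448.8033, 192.3889], [0.0, 0.0, 1.0]], 'k1': 0.0114, 'R': [[0.7709, 0.637, -0.0015], [0.4439, -0.5389, -0.7159], [-0.4568, 0.5512, -0.6982]], 't': [-0.4657, -0.1925, 1.2217]}
top {'K': [[431.7612, 0.0, 248.189], [0.0, 431.7612, 191.6784], [0.0, 0.0, 1.0]], 'k1': -0.1377, 'R': [[-0.013, -0.9999, -0.0114], [-0.98, 0.015, -0.1983], [0.1985, 0.0086, -0.9801]], 't': [0.0131, 0.5779, 0.9309]}
```

View pics/scene0.png

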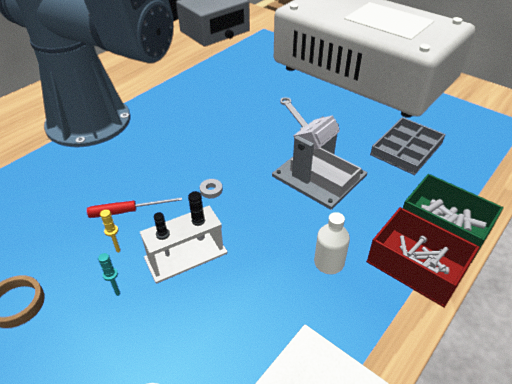

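View pics/top0.png

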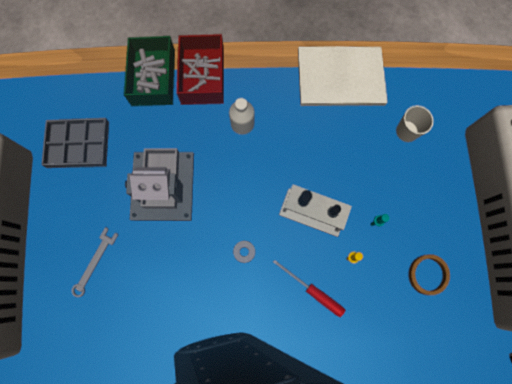

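The slim drift is at scene (161,225) / top (334,211), and the fat one at scene (196,207) / top (306,199). The bracket mouths are at top (141,187) and (156,186). They face the robot, and the tray lies towards +x.

```bash
cat > h.py <<'E'
import numpy as np,cv2
from scipy.spatial.transform import Rotation as Rn
from station import r
def ray(c,uv):
    K=np.array(c["K"]);R=np.array(c["R"]);t=np.array(c["t"]);d=(np.array(uv,float)-K[:2,2])/[K[0,0],K[1,1]]
    s=d.copy()
    for _ in range(20): s=d/(1+c["k1"]*(s@s))
    v=R.T@np.r_[s,1]; return -R.T@t, v/np.linalg.norm(v)
def plane(c,uv,z):
    o,v=ray(c,uv); return o+v*(z-o[2])/v[2]
def proj(c,X):
    p=np.array(c["R"])@X+np.array(c["t"]);s=p[:2]/p[2];s=s*(1+c["k1"]*(s@s))
    K=np.array(c["K"]);return s*[K[0,0],K[1,1]]+K[:2,2]
def tri(c1,u1,c2,u2):
    o1,a=ray(c1,u1);o2,b=ray(c2,u2)
    s=np.linalg.lstsq(np.c_[a,-b],o2-o1,rcond=None)[0]
    p,q=o1+s[0]*a,o2+s[1]*b; return (p+q)/2,np.linalg.norm(p-q)
def blobs(mask,box,amin=15):
    x0,y0,x1,y1=box;m=np.zeros_like(mask);m[y0:y1,x0:x1]=mask[y0:y1,x0:x1]
    n,l,s,c=cv2.connectedComponentsWithStats(m.astype(np.uint8))
    return [(c[i].round(1).tolist(),s[i].tolist()) for i in range(1,n) if s[i,4]>=amin]
def delta(p,Rm,obs=None):
    """from the measured tool pose to world pose p,Rm: rotvec deg, shift cm in tool axes"""
    o=obs or r.get_obs();R0=Rn.from_rotvec(o["eef_rot"])
    return (R0.inv()*Rn.from_matrix(Rm)).as_rotvec(degrees=True).round(2),(R0.inv().apply(p-o["position"])*100).round(2)
E
python3 - <<'E'
from h import *
T=cv2.imread("pics/top0.png");S=cv2.imread("pics/scene0.png");ct=r.calibration("top");cs=r.calibration("scene")
mt=T.max(2)<60;ms=S.max(2)<60
print("top drift",blobs(mt,(270,170,360,240)));print("scene",blobs(ms,(140,185,215,245)))
g=cv2.cvtColor(T,cv2.COLOR_BGR2GRAY)
print(g[176:198,130:170])
for x in blobs(g<110,(132,178,168,196),8): print(x, plane(ct,x[0],.1328).round(4))
print(Rn.from_rotvec(r.get_obs()["eef_rot"]).as_matrix().round(3))
E
```

```text
top drift [([304.6, 197.9], [299, 191, 13, 15, 136]), ([334.1, 210.5], [329, 205, 12, 12, 97])]
scene [([196.0, 208.0], [189, 192, 15, 33, 372]), ([160.1, 224.2], [154, 213, 14, 23, 207])]
[[136 138 143 137 135 138 132 137 134 137 137 134 133 136 133 136 137 135
  137 137 137 136 137 137 136 137 137 138 137 137 138 136 139 137 136 135
  116  70  51  63]
 [143 149 148 149 145 144 147 147 149 145 149 146 147 147 146 148 148 148
  146 146 146 147 147 147 148 146 149 147 150 148 147 146 148 146 152 150
  126  75  51  60]
 [141 146 147 148 149 148 147 147 148 147 147 146 148 147 145 147 147 147
  146 150 150 150 146 148 146 146 146 147 145 148 148 146 148 147 149 148
  135  79  52  65]
 [138 151 151 149 147 151 147 151 145 148 147 150 150 148 150 147 147 149
  148 148 147 145 147 147 147 146 147 147 145 146 146 147 147 148 144 150
  142  86  49  63]
 [127 148 147 149 149 149 150 148 151 151 150 151 149 149 150 148 148 149
  148 150 150 148 148 146 150 149 147 147 146 147 145 145 147 146 147 148
  138  84  54  69]
 [128 144 149 147 148 148 147 150 146 148 150 149 148 148 148 149 148 146
  
[... 2321 characters left out ...]
45 148 147 147
  153 149 150 149 149 148 152 151 149 146 148 147 149 149 148 147 148 150
  153 140  95  56]
 [ 78  86 129 147 149 150 149 152 147 149 148 150 149 150 147 149 149 152
  146 149 148 147 148 147 146 146 149 149 147 146 145 145 146 146 146 145
  149 141  98  70]
 [ 90  98 129 148 152 152 149 150 148 148 151 149 149 149 147 150 150 149
  149 149 147 147 148 149 145 146 145 146 145 149 145 144 146 145 147 144
  146 144 103  87]]
([167.0, 182.0], [167, 178, 1, 9, 9]) [0.5866 0.1776 0.1328]
([140.5, 187.6], [138, 184, 7, 7, 25]) [0.5753 0.2349 0.1328]
([155.5, 188.0], [153, 185, 7, 6, 24]) [0.5739 0.2022 0.1328]
[[-0.     0.414 -0.91 ]
 [ 0.002 -0.91  -0.414]
 [-1.    -0.002 -0.   ]]
```

Run:
```python
from h import *
T=cv2.imread("pics/top0.png");ct=r.calibration("top");cs=r.calibration("scene")
s,e=tri(ct,(334.1,210.5),cs,(160.1,224.2));f,e2=tri(ct,(304.6,197.9),cs,(196,208));print(s,e,f,e2)
v=(f-s)[:2];print("dist",np.linalg.norm(v),np.degrees(np.arctan2(v[1],v[0])))
g=cv2.cvtColor(T,cv2.COLOR_BGR2GRAY)
for x in blobs(g<137,(134,179,165,194),8): print(x,plane(ct,x[0],.1328).round(4))
# fixture base plate edges (thickness unknown): darker-grey plate vs blue
hsv=cv2.cvtColor(T,cv2.COLOR_BGR2HSV);m=((hsv[:,:,1]<90)).astype(np.uint8);m2=np.zeros_like(m);m2[145:225,120:200]=m[145:225,120:200]
cn=max(cv2.findContours(m2,0,2)[0],key=cv2.contourArea);rc=cv2.minAreaRect(cn);b=cv2.boxPoints(rc);print(b)
w=np.array([plane(ct,p,.008) for p in b]);print(w.round(3))
for i in range(4): d=w[(i+1)%4]-w[i];print(np.linalg.norm(d),np.degrees(np.arctan2(d[1],d[0])))
# stand-over pose: camera look
Y=v/np.linalg.norm(v); n=np.array([-Y[1],Y[0],0])
for sg in (1,-1):
    x=np.array([0,0,-1.]);y=sg*n;R=np.c_[x,y,np.cross(x,y)]
    print(delta(np.r_[s[:2],.24],R))
```

```text
[ 0.52225116 -0.18091325  0.11164819] 0.0026081075467415575 [ 0.54936968 -0.11692806  0.12003313] 0.002143984922148731
dist 0.06949473755343841 67.03156049834459
([141.6, 186.8], [137, 183, 10, 9, 67]) [0.577  0.2326 0.1328]
([156.3, 187.0], [152, 183, 10, 9, 70]) [0.5761 0.2005 0.1328]
[[126. 148.]
 [192. 148.]
 [192. 219.]
 [126. 219.]]
[[0.704 0.309 0.008]
 [0.7   0.143 0.008]
 [0.524 0.14  0.008]
 [0.525 0.301 0.008]]
0.16655153227277392 -91.3020158403793
0.17681575841451594 -179.22214306676065
0.16078332276298313 89.3767217557745
0.17901986072727122 2.6045658132365586
(array([1.3742e+02, 1.0000e-01, 6.0000e-02]), array([  1.29, -19.37, -40.04]))
(array([-42.58,  -0.05,   0.08]), array([  1.29, -19.37, -40.04]))
```

Request:
drive_tool --targets '[-2, 0, 0, 0.1, -0.9, -1.8, 0.7, -6, 0, 0, 0.2, -2.6, -5.4, 0.7, -10, 0, 0, 0.3, -4.6, -9.4, 0.7, -14, 0, 0, 0.4, -6.5, -13.4, 0.7, -18, 0, 0, 0.5, -8.4, -17.4, 0.7, -22, 0, 0, 0.6, -10.4, -21.4, 0.7, -26, 0, 0, 0.7, -12.3, -25.4, 0.7, -30, 0, 0, 0.8, -14.2, -29.4, 0.7, -34, 0, 0, 0.9, -16, -33, 0.7, -38, 0, 0, 1.1, -17.6, -36.4, 0.7, -41, 0, 0, 1.3, -18.8, -38.8, 0.7, -42.6, 0, 0, 1.3, -19.4, -40, 0.7, -42.6, 0, 0, 1.3, -19.4, -40, 0.7]'

```text
time: 1.4
position: [0.5222, -0.1794, 0.24]
eef_rot: [1.495, 0.995, -1.496]
wrist_force: [-0.7, -0.8, -0.6]
width: 0.0596
```

Run:
```python
from h import *
o=r.get_obs();c=r.calibration("wrist");im=r.camera("wrist");cv2.imwrite("pics/w1.png",im[:,:,::-1]);np.save("w1.npy",c,allow_pickle=True)
print(o["time"],o["position"].round(4),o["eef_rot"].round(3),o["width"],o["qpos"].round(2))
print({k:np.round(v,4).tolist() for k,v in c.items()})
print(proj(c,np.array([.5223,-.1809,.137])),proj(c,np.array([.5223,-.1809,.085])))
```

```text
1.4 [ 0.5222 -0.1794  0.24  ] [ 1.495  0.995 -1.496] 0.059636000827610544 [-0.55  0.14  1.68  0.    1.32 -0.15]
{'K': [[318.143, 0.0, 253.5405], [0.0, 318.143, 190.6301], [0.0, 0.0, 1.0]], 'k1': -0.0619, 'R': [[0.9222, -0.3868, -0.0003], [-0.3711, -0.885, 0.2812], [-0.109, -0.2592, -0.9596]], 't': [-0.5505, 0.0039, 0.3774]}
[254.99735381 202.28615201] [254.7599045  183.97515682]
```

View pics/w1.png

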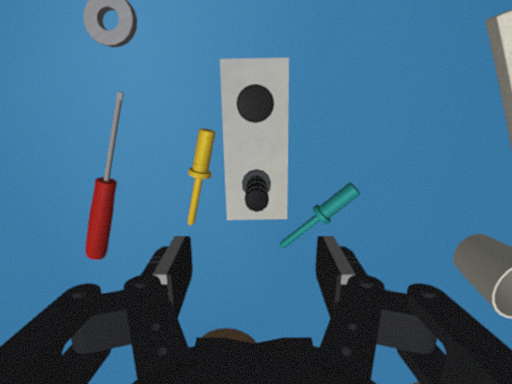

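The wrist picture shows the slim drift's handle top at about (257,200) and its collar at (256,183), matching the prediction to within 2 px. The fat drift's top is at (255,103).

Run:
```python
from h import *
c=np.load("w1.npy",allow_pickle=True).item();im=cv2.imread("pics/w1.png");g=im.max(2)
b=blobs(g<75,(235,160,285,218),30);print(b)
(cx,cy),s=b[0]; x,y,w,h,a=s
m=(g<75)[y:y+h,x:x+w]
for i in range(h):
    q=np.where(m[i])[0]; print(y+i,x+q.min(),x+q.max(),end=' | ')
cols=np.where(m[-14:-4])[1]+x
bot=y+h
# top disc: bottom edge at 'bot', diameter from z=.137
o,v=ray(c,(256,200)); d=o[2]-.137; R=9e-3*318/d; print("\nrad px",R)
p=plane(c,(cols.mean(),bot-.5-R),.137);print("grip xy from top disc",p)
# stand plate outline -> yaw
hsv=cv2.cvtColor(im,cv2.COLOR_BGR2HSV);m=(((hsv[:,:,1]<60)&(hsv[:,:,2]>120)).astype(np.uint8));k=np.zeros_like(m);k[40:235,205:305]=m[40:235,205:305]
cn=max(cv2.findContours(k,0,2)[0],key=cv2.contourArea);ap=cv2.approxPolyDP(cn,6,True)[:,0];print(ap.tolist())
W=np.array([plane(c,q,.085) for q in ap]);print(W.round(4),W.mean(0))
```

```text
[([256.1, 189.7], [243, 170, 27, 41, 855])]
170 254 258 | 171 251 262 | 172 249 263 | 173 248 264 | 174 247 265 | 175 246 266 | 176 245 267 | 177 245 267 | 178 245 268 | 179 244 268 | 180 243 268 | 181 243 269 | 182 243 269 | 183 243 269 | 184 243 269 | 185 243 269 | 186 243 268 | 187 244 268 | 188 244 268 | 189 244 268 | 190 245 267 | 191 245 267 | 192 246 266 | 193 246 266 | 194 246 267 | 195 246 267 | 196 246 267 | 197 245 267 | 198 245 267 | 199 245 267 | 200 246 267 | 201 246 267 | 202 246 267 | 203 246 267 | 204 247 266 | 205 247 266 | 206 248 265 | 207 249 264 | 208 250 263 | 209 251 262 | 210 254 259 | 
rad px 12.779377427647054
grip xy from top disc [ 0.52458342 -0.17800647  0.137     ]
[[220, 59], [227, 219], [286, 218], [288, 58]]
[[ 0.5369 -0.0726  0.085 ]
 [ 0.4855 -0.202   0.085 ]
 [ 0.5364 -0.2223  0.085 ]
 [ 0.5883 -0.0933  0.085 ]] [ 0.5367771  -0.14756369  0.085     ]
```

Request:
drive_tool --targets '[0, 0, 0, 1, 0.1, 0, 0.6, 0, 0, 0, 3, 0.15, -0.05, 0.6, 0, 0, 0, 5.5, 0.15, -0.05, 0.6, 0, 0, 0, 8, 0.15, -0.05, 0.6, 0, 0, 0, 10, 0.15, -0.05, 0.6, 0, 0, 0, 11.4, 0.15, -0.05, 0.6, 0, 0, 0, 12.1, 0.15, -0.05, 0.6, 0, 0, 0, 12.1, 0.15, -0.05, 0.6]'

```text
time: 2.25
position: [0.5227, -0.1817, 0.1184]
eef_rot: [1.498, 0.993, -1.5]
wrist_force: [-0.8, -0.4, 0.2]
width: 0.0512
```

Run:
```python
from h import *
o=r.get_obs();c=r.calibration("wrist");im=r.camera("wrist");cv2.imwrite("pics/w2.png",im[:,:,::-1])
print(o["time"],o["position"].round(4),o["eef_rot"].round(3),o["width"]);print(Rn.from_rotvec(o["eef_rot"]).as_matrix().round(3))
```

```text
2.25 [ 0.5227 -0.1817  0.1184] [ 1.498  0.993 -1.5  ] 0.05115057409331522
[[-0.001  0.92  -0.391]
 [ 0.001 -0.391 -0.92 ]
 [-1.    -0.002 -0.   ]]
```

View pics/w2.png

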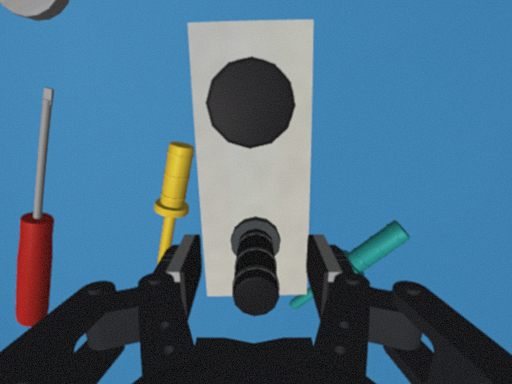

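The handle at (256,290) sits centred between the pads. I'll close and lift.

Request:
drive_tool --targets '[0, 0, 0, 0, 0, -0.2, 0.4, 0, 0, 0, 0, 0, -0.2, 0.2, 0, 0, 0, 0, 0, -0.2, 0, 0, 0, 0, 0, 0, -0.2, 0, 0, 0, 0, 0, 0, -0.2, 0, 0, 0, 0, 0, 0, -0.2, 0, 0, 0, 0, -0.3, 0, -0.2, 0, 0, 0, 0, -1.5, 0, -0.2, 0, 0, 0, 0, -4, 0, -0.2, 0, 0, 0, 0, -6.5, 0, -0.2, 0, 0, 0, 0, -9, 0, -0.2, 0, 0, 0, 0, -11, 0, -0.2, 0, 0, 0, 0, -12, 0, -0.2, 0, 0, 0, 0, -12, 0, -0.2, 0]'

```text
time: 3.7
position: [0.5249, -0.1799, 0.2412]
eef_rot: [1.498, 0.989, -1.496]
wrist_force: [-0.2, -0.1, -1.7]
width: 0.016
```

Run:
```python
from h import *
o=r.get_obs();print({k:np.round(v,4).tolist() for k,v in o.items()})
for n in("wrist","scene"): cv2.imwrite(f"pics/{n}3.png",r.camera(n)[:,:,::-1])
a=cv2.imread("pics/scene3.png");b=cv2.imread("pics/wrist3.png")
cv2.imwrite("pics/c3.png",np.hstack([cv2.resize(a[60:300,60:360],(400,320)),cv2.resize(b,(400,300),interpolation=cv2.INTER_AREA)[:, :][0:300] if 0 else cv2.copyMakeBorder(cv2.resize(b,(400,300)),0,20,0,0,0)]))
c=r.calibration("wrist")
p=o["position"];R=Rn.from_rotvec(o["eef_rot"])
for d in (.003,.094): print(proj(c,p+R.apply([d,0,0])))
```

```text
{'time': 3.7, 'qpos': [-0.5441, 0.1452, 1.673, -0.0, 1.32, -0.1437], 'dq': [-0.0001, 0.0317, 0.0383, 0.0002, -0.0229, 0.0024], 'tau': [0.0887, -43.6308, -35.7736, -0.0029, 0.2731, 0.0001], 'position': [0.5249, -0.1799, 0.2412], 'eef_rot': [1.4982, 0.9892, -1.4957], 'wrist_force': [-0.2098, -0.1389, -1.7192], 'moment': [-0.0602, -0.0319, 0.0044], 'width': 0.016}
[257.52261927 274.53780696]
[256.4855359  205.87337163]
```

View pics/c3.png

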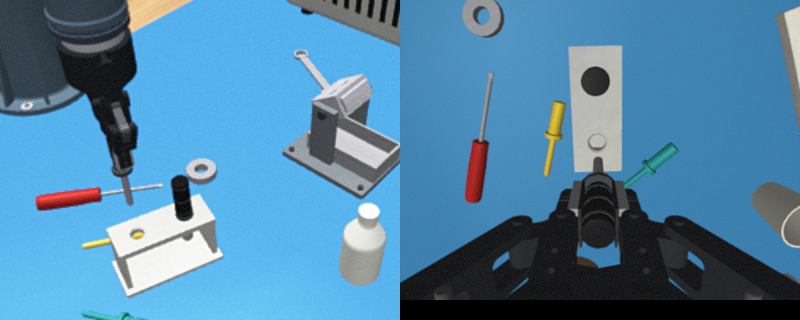

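The drift is held and its hole is empty. I'll zoom in on the tip in both views to get its offset in the hand.

Run:
```python
from h import *
a=cv2.imread("pics/scene3.png");b=cv2.imread("pics/wrist3.png")
A=cv2.resize(a[180:225,132:182],(400,360),interpolation=cv2.INTER_CUBIC)   # x8
B=cv2.resize(b[170:245,215:290],(400,400),interpolation=cv2.INTER_CUBIC) # x5.333
A=cv2.copyMakeBorder(A,0,40,0,0,0)
cv2.imwrite("pics/z3.png",np.hstack([A,B]))
```

```text
(no output)
```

View pics/z3.png

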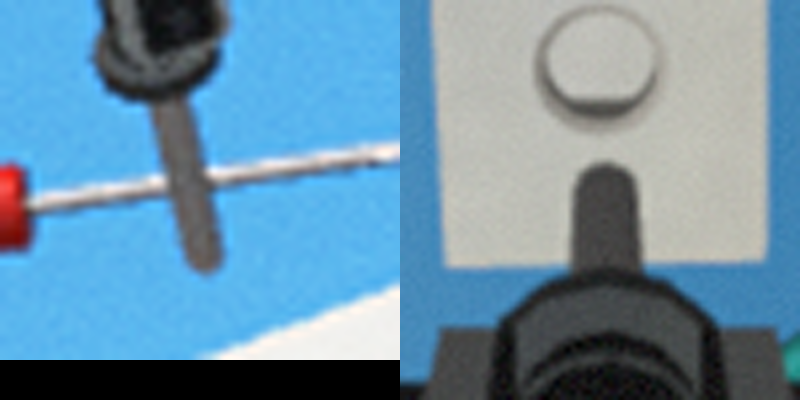

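Run:
```python
from h import *
o=r.get_obs();p=o["position"];R=Rn.from_rotvec(o["eef_rot"]);c=r.calibration("wrist");cs=r.calibration("scene")
X,e=tri(cs,(157.4,212.6),c,(253.2,202.3));print("tip",X,e,"tool frame mm",R.inv().apply(X-p)*1e3)
print("pred scene tip",proj(cs,p+R.apply([.094,0,0])),"z",p[2]-.094)
print("hole",plane(c,(252,182.5),.085))
# grip-to-go: bracket pose for yaw options
a=np.radians(35)
```

```text
tip [ 0.52181003 -0.18012833  0.14033347] 0.0036542631544086756 tool frame mm [98.21542663 -1.39313268  1.5532501 ]
pred scene tip [159.17782072 211.35476847] z 0.1445475455431388
hole [ 0.52220222 -0.17822445  0.085     ]
```

```bash
cat >> h.py <<'E'
def bframe(psi):
    c,s=np.cos(psi),np.sin(psi);Z=np.array([[c,-s,0],[s,c,0],[0,0,1]]);a=np.radians(35)
    x=Z@[np.sin(a),0,-np.cos(a)];y=Z@[np.cos(a),0,np.sin(a)];return np.c_[x,y,np.cross(x,y)]
E
python3 - <<'E'
from h import *
R=bframe(np.radians(-.9));b=np.array([.5761,.2005,.1328])
print(R.round(3))
for up in (.12,.05): print(delta(b-R[:,0]*(.0955+up),R), b-R[:,0]*(.0955+up))
E
```

```text
[[ 0.574  0.819 -0.016]
 [-0.009 -0.013 -1.   ]
 [-0.819  0.574 -0.   ]]
(array([-21.36,   6.71,  34.62]), array([ -7.05, -21.45, -32.38])) [0.45250953 0.20244151 0.30932727]
(array([-21.36,   6.71,  34.62]), array([ -1.32, -17.73, -33.88])) [0.49265492 0.20181086 0.25198662]
```

Request:
drive_tool --targets '[0, 0, 0, -2, 0, 0, 0, 0, 0, 0, -6, -0.5, -1, 0, -1, 0.3, 2, -9, -1.5, -3, 0, -3, 1, 5, -9.5, -3.5, -6, 0, -5.5, 1.7, 9, -9.5, -6, -9.5, 0, -8, 2.5, 13, -9.5, -8.5, -13, 0, -10.5, 3.3, 17, -9, -11, -16.5, 0, -13, 4.1, 21, -9, -13.5, -20, 0, -15.5, 4.9, 25, -8.5, -16, -24, 0, -18, 5.6, 29, -8, -18, -27.5, 0, -20, 6.3, 32.5, -7.5, -20, -30.5, 0, -21.4, 6.7, 34.6, -7, -21, -32.4, 0, -21.4, 6.7, 34.6, -5, -20, -33, 0, -21.4, 6.7, 34.6, -2.5, -18.5, -33.6, 0, -21.4, 6.7, 34.6, -1.3, -17.7, -33.9, 0, -21.4, 6.7, 34.6, -1.3, -17.7, -33.9, 0, -21.4, 6.7, 34.6, -1.3, -17.7, -33.9, 0]'

```text
time: 5.5
position: [0.4926, 0.2014, 0.251]
eef_rot: [1.443, 0.739, -0.763]
wrist_force: [0.4, 0.6, -2.4]
width: 0.0166
```

Run:
```python
from h import *
o=r.get_obs();c=r.calibration("wrist");im=r.camera("wrist");cv2.imwrite("pics/w4.png",im[:,:,::-1]);np.save("w4.npy",dict(c=c,o=o),allow_pickle=True)
print(o["time"],o["position"].round(4),o["qpos"].round(2),o["wrist_force"].round(1),o["width"]);R=Rn.from_rotvec(o["eef_rot"]);print(R.as_matrix().round(3))
p=o["position"]
for X in ([.577,.2326,.1328],[.5761,.2005,.1328],p+R.apply([.0955,0,0])): print(proj(c,np.array(X)).round(1))
cv2.imwrite("pics/w4z.png",cv2.resize(im[60:260,120:390,::-1],(800,593),interpolation=cv2.INTER_CUBIC))
```

```text
5.5 [0.4926 0.2014 0.251 ] [ 0.25 -0.22  2.12 -0.25  0.67  0.42] [ 0.4  0.6 -2.4] 0.016645826066777454
[[ 0.572  0.82  -0.015]
 [-0.01  -0.012 -1.   ]
 [-0.821  0.572  0.002]]
[254.5 147.9]
[254.1 184.9]
[252.9 203.8]
```

View pics/w4z.png

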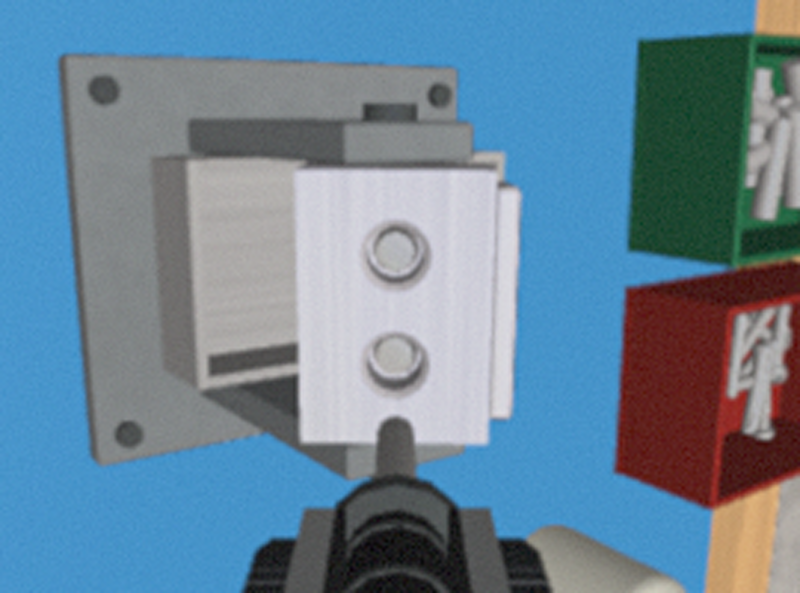

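```bash
cat > m.py <<'E'
from h import *
def toolpt(c,o,uv,d):
    "pixel to point with tool x = d, tool frame mm"
    R=Rn.from_rotvec(o["eef_rot"]);a,v=ray(c,uv);a=R.inv().apply(a-o["position"]);v=R.inv().apply(v)
    return (a+v*(d-a[0])/v[0])*1e3
E
python3 - <<'E'
from m import *
D=np.load("w4.npy",allow_pickle=True).item();c,o=D["c"],D["o"];g=cv2.cvtColor(cv2.imread("pics/w4.png"),cv2.COLOR_BGR2GRAY)
for y in list(range(132,160,2))+list(range(168,215,2)): print(y,g[y,236:274:1])
for q in ((.577,.2326,.1328),(.5761,.2005,.1328)): print(Rn.from_rotvec(o["eef_rot"]).inv().apply(np.array(q)-o["position"]))
E
```

```text
132 [206 206 212 213 215 210 212 210 208 210 210 211 211 208 205 210 211 211
 210 209 212 208 207 207 209 207 207 209 211 210 207 205 204 203 205 208
 213 212]
134 [203 204 207 213 209 213 209 205 209 206 210 210 207 195 191 184 184 180
 182 186 186 195 205 209 210 211 205 210 209 205 204 210 206 204 205 209
 214 214]
136 [205 207 208 212 209 213 209 210 207 205 192 184 176 168 160 135 120 119
 123 133 141 148 162 171 183 203 208 213 212 207 207 206 204 204 206 209
 214 213]
138 [207 207 213 212 211 212 212 205 190 181 177 173 132 108 116 129 147 160
 152 127 107 111 128 142 149 162 187 206 209 210 208 205 204 205 205 209
 213 216]
140 [208 206 209 212 213 209 203 187 182 189 174 138 131 164 183 185 187 187
 188 187 183 167 134 129 148 164 152 167 195 205 208 206 206 204 206 211
 214 209]
142 [208 208 210 211 212 206 188 188 200 188 147 148 175 189 186 185 183 182
 184 187 188 191 182 139 128 168 164 152 165 200 207 206 207 205 206 209
 216 213]
144 [205 207 209 213 209 200 189 179 186 189 153 170 181 183 183 182 184 184
 182 183 180 185 187 168 136 161 173 147 151 182 205 207 206 20
[... 4355 characters left out ...]
5 206 205 201 202 204 205 207 195 131  84  76  77  81  82  78
  82  86  87  91  92 127 198 212 207 207 207 205 206 206 207 210 205 208
 208 204]
210 [ 97 109 116 122 124 130 135 136 135 141 138  96  75  79  78  83  80  83
  84  83  89  89  91 109 141 150 146 145 148 150 149 150 149 145 147 150
 146 154]
212 [100 123 134 136 137 134 136 135 136 138 129  93  77  79  81  78  79  83
  84  91  91  91  94  99 126 138 141 135 137 136 139 136 141 136 140 136
 138 136]
214 [ 95 126 135 136 135 137 132 135 135 136 119  84  73  76  79  81  76  85
  87  90  95  93  95 106 122 136 136 136 137 133 130 131 130 129 129 130
 129 130]
[ 0.14487199  0.00133437 -0.03269445]
[ 0.14468281  0.00097309 -0.00058443]
```

Run:
```python
from m import *
D=np.load("w4.npy",allow_pickle=True).item();c,o=D["c"],D["o"]
for d in(.0895,.0915,.0935):print("rod",toolpt(c,o,(253.3,207),d).round(2))
for d in (.1447,):print("a",toolpt(c,o,(253.5,145.4),d).round(2),"b",toolpt(c,o,(253,182.7),d).round(2))
print("cam in tool",Rn.from_rotvec(o["eef_rot"]).inv().apply(-np.array(c["R"]).T@c["t"]-o["position"])*1e3)
# face edges left/right lines for yaw: image column of face edges on rows
g=cv2.cvtColor(cv2.imread("pics/w4.png"),cv2.COLOR_BGR2GRAY).astype(int)
for y in range(130,205,15):
    row=np.diff(g[y]); print(y,220-15+np.argmax(row[205:235]), 270+np.argmin(row[270:295]))
```

```text
rod [89.5   0.29  0.34]
rod [91.5   0.29  1.04]
rod [93.5   0.29  1.74]
a [144.7    0.47 -34.78] b [ 1.447e+02  2.000e-02 -2.520e+00]
cam in tool [-120.7734732     0.34261313  -73.34609753]
130 219 294
145 219 294
160 219 293
175 220 292
190 220 292
```

Request:
drive_tool --targets '[0, 0, 0, 0.5, 0, -0.15, 0, 0, 0, 0, 1.5, 0, -0.32, 0, 0, 0, 0, 2.5, 0, -0.32, 0, 0, 0, 0, 3.4, 0, -0.32, 0, 0, 0, 0, 4, 0, -0.32, 0, 0, 0, 0, 4.2, 0, -0.32, 0, 0, 0, 0, 4.2, 0, -0.32, 0]'

```text
time: 6.25
position: [0.5175, 0.2043, 0.2173]
eef_rot: [1.444, 0.738, -0.761]
wrist_force: [0.0, -1.1, -2.0]
width: 0.0164
```

Run:
```python
from m import *
o=r.get_obs();c=r.calibration("wrist");im=r.camera("wrist");cv2.imwrite("pics/w5.png",im[:,:,::-1]);np.save("w5.npy",dict(c=c,o=o),allow_pickle=True)
R=Rn.from_rotvec(o["eef_rot"])
print(o["time"],o["position"].round(4),o["wrist_force"].round(1),R.as_matrix().round(3).tolist())
b=np.array([.5761,.2005,.1328]);print("b tool by top cam",R.inv().apply(b-o["position"])*1e3)
cv2.imwrite("pics/w5z.png",cv2.resize(im[90:250,180:330,::-1],(562,600),interpolation=cv2.INTER_CUBIC))
```

```text
6.25 [0.5175 0.2043 0.2173] [ 0.  -1.1 -2. ] [[0.573, 0.819, -0.015], [-0.01, -0.012, -1.0], [-0.819, 0.573, 0.001]]
b tool by top cam [102.85272775  -0.37838407   2.82060216]
```

View pics/w5z.png

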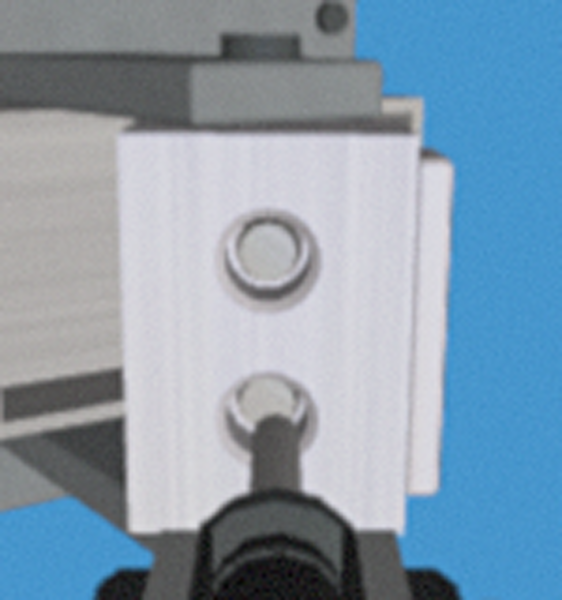

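Run:
```python
from m import *
D=np.load("w5.npy",allow_pickle=True).item();c,o=D["c"],D["o"]
g=cv2.cvtColor(cv2.imread("pics/w5.png"),cv2.COLOR_BGR2GRAY)
for y in (188,190,196,200,204,212,216): print(y,g[y,232:272])
for y in (159,): print(y,g[y,232:272])
for x in (245,251,258): print(x,g[140:215,x])
print("rod",toolpt(c,o,(253.3,206.8),.0915).round(2))
for d in (.1027,.1045):print("a",toolpt(c,o,(251.5,159.3),d).round(2),"b",toolpt(c,o,(251.3,202.3),d).round(2))
```

```text
188 [210 214 210 213 213 210 210 209 211 208 208 209 210 213 215 209 209 212
 210 205 205 206 207 209 212 212 213 211 210 211 212 213 211 211 210 210
 212 208 210 212]
190 [212 210 215 213 213 213 209 210 212 207 211 208 198 197 186 172 173 169
 169 168 164 163 162 166 180 198 207 212 211 213 215 213 210 208 209 212
 206 207 209 210]
196 [210 210 213 213 212 215 201 189 185 191 193 149 155 176 180 179 181 180
 182 182 186 184 182 182 189 186 151 136 163 160 154 187 207 211 209 210
 210 209 209 211]
200 [211 210 213 211 212 204 197 182 147 138 175 201 186 178 178 182 179 180
 165 152 145 131 135 158 174 175 175 190 165 116 137 147 170 207 213 206
 207 211 209 208]
204 [211 211 212 212 212 205 196 187 164 126 112 112 120 147 181 168 107  78
  76  75  80  81  84  87  85  90  94  89  81 115 146 153 173 204 210 207
 210 209 207 208]
212 [210 210 210 212 213 207 210 208 209 206 204 192 190 191 175 111  76  77
  76  83  77  85  83  86  91  94  93 118 183 211 212 213 211 210 208 207
 208 211 208 208]
216 [211 209 213 213 211 208 206 209 206 210 208 211 215 211 182 110  75  77
  78  82  83  8
[... 594 characters left out ...]
 135 180 195 189 184 183 184 187 184
 184 186 183 186 185 183 187 201 155 102  88 106 148 175 180 194 208 210
 212 213 214 210 209 216 211 212 211 212 214 212 205 178 168 185 190 185
 183 181 182 184 182 178 152 102  78  77  75  81  75  79  77  80  81  80
  83  81  82]
258 [209 211 211 210 208 212 208 182 158 144 127 109 109 121 144 162 176 176
 170 155 157 173 183 172 130  95  92 119 153 161 165 181 203 212 212 213
 213 215 210 210 210 213 214 212 212 213 209 212 213 214 207 179 149 140
 125 131 151 166 155 158 175 179 153 113  94  93  94  96  93  94  92  93
  93  94  92]
rod [91.5   0.28  0.91]
a [102.7   -0.99 -30.95] b [102.7  -1.2   1.3]
a [104.5   -1.   -30.61] b [104.5   -1.22   1.9 ]
```

Request:
drive_tool --targets '[0, 0, 0, 0, -0.14, 0.05, 0, 0, 0, 0, 0, -0.14, 0.05, 0, 0, 0, 0, 0.3, -0.14, 0.05, 0, 0, 0, 0, 0.6, -0.14, 0.05, 0, 0, 0, 0, 0.9, -0.14, 0.05, 0, 0, 0, 0, 1.2, -0.14, 0.05, 0, 0, 0, 0, 1.4, -0.14, 0.05, 0, 0, 0, 0, 1.5, -0.14, 0.05, 0, 0, 0, 0, 1.5, -0.14, 0.05, 0]'

```text
time: 7.2
position: [0.525, 0.2038, 0.2046]
eef_rot: [1.444, 0.738, -0.76]
wrist_force: [0.4, -0.9, -1.4]
width: 0.0168
```

Request:
drive_tool --targets '[0, 0, 0, 0.05, 0, 0, 0, 0, 0, 0, 0.1, 0, 0, 0, 0, 0, 0, 0.15, 0, 0, 0, 0, 0, 0, 0.2, 0, 0, 0]'

```text
time: 7.6
position: [0.5262, 0.2038, 0.2032]
eef_rot: [1.445, 0.738, -0.76]
wrist_force: [0.0, 0.9, -1.4]
width: 0.0164
```

Request:
drive_tool --targets '[0, 0, 0, 0.05, 0, 0, 0, 0, 0, 0, 0.1, 0, 0, 0, 0, 0, 0, 0.15, 0, 0, 0, 0, 0, 0, 0.2, 0, 0, 0]'

```text
time: 8.0
position: [0.5275, 0.204, 0.2021]
eef_rot: [1.445, 0.737, -0.759]
wrist_force: [-6.0, 0.8, 4.9]
width: 0.0164
```

Request:
drive_tool --targets '[0, 0, 0, 0.05, 0, 0, 0, 0, 0, 0, 0.1, 0, 0, 0, 0, 0, 0, 0.15, 0, 0, 0]'

```text
time: 8.3
position: [0.5283, 0.2042, 0.2015]
eef_rot: [1.445, 0.737, -0.759]
wrist_force: [-13.0, -0.4, 13.1]
width: 0.0168
```

Request:
drive_tool --targets '[0, 0, 0, 0, 0, 0, 0, 0, 0, 0, 0, 0, 0, 0]'

```text
time: 8.5
position: [0.5283, 0.2042, 0.2015]
eef_rot: [1.445, 0.737, -0.759]
wrist_force: [-11.4, -0.0, 10.1]
width: 0.0162
```

Request:
drive_tool --targets '[0, 0, 0, 0.05, 0, 0, 0, 0, 0, 0, 0.05, 0, 0, 0, 0, 0, 0, 0.05, 0, 0, 0]'

```text
time: 8.8
position: [0.5285, 0.2043, 0.2014]
eef_rot: [1.445, 0.737, -0.758]
wrist_force: [-14.5, 0.2, 13.9]
width: 0.0167
```

Pin b held at about 21 N along the axis with almost no give, so it looks like the bonded one. I'll back out and try mouth a.

Request:
drive_tool --targets '[0, 0, 0, -0.3, 0, 0, 0, 0, 0, 0, -1, 0, 0, 0, 0, 0, 0, -2, 0, 0, 0, 0, 0, 0, -3.2, 0, 0, 0, 0, 0, 0, -3.6, 0, -0.4, 0, 0, 0, 0, -3.6, 0, -1.2, 0, 0, 0, 0, -3.6, 0.03, -2.2, 0, 0, 0, 0, -3.4, 0.03, -2.9, 0, 0, 0, 0, -2.8, 0.03, -3.2, 0, 0, 0, 0, -2.2, 0.03, -3.2, 0, 0, 0, 0, -2.1, 0.03, -3.2, 0, 0, 0, 0, -2.1, 0.03, -3.2, 0]'

```text
time: 10.0
position: [0.517, 0.2355, 0.2164]
eef_rot: [1.444, 0.738, -0.762]
wrist_force: [-1.2, -0.1, -1.7]
width: 0.0162
```

Run:
```python
from m import *
o=r.get_obs();c=r.calibration("wrist");im=r.camera("wrist");cv2.imwrite("pics/w6.png",im[:,:,::-1])
R=Rn.from_rotvec(o["eef_rot"]);print(o["time"],o["position"].round(4),o["wrist_force"].round(1))
g=cv2.cvtColor(im,cv2.COLOR_RGB2GRAY)
for y in (188,190,196,200,204,208,212,216): print(y,g[y,232:272])
for y in (236,240,244,248): print(y,g[y,232:272])
for x in (245,251,258): print(x,g[180:255,x])
cv2.imwrite("pics/w6z.png",cv2.resize(im[90:250,180:330,::-1],(562,600),interpolation=cv2.INTER_CUBIC))
```

```text
10.0 [0.517  0.2355 0.2164] [-1.2 -0.1 -1.7]
188 [216 209 211 210 214 215 217 218 218 214 214 215 214 213 218 217 210 196
 186 188 181 180 182 185 186 201 210 210 212 214 217 216 215 213 216 214
 210 211 211 208]
190 [214 210 210 213 216 216 216 217 217 213 215 216 213 201 188 180 169 169
 167 180 189 187 182 172 158 153 151 157 170 191 209 216 216 217 215 214
 213 210 210 211]
196 [217 214 213 212 215 215 216 217 202 193 190 200 201 169 171 186 183 184
 187 185 190 184 191 185 186 189 192 193 162 154 178 170 153 167 200 213
 214 211 212 211]
200 [214 213 212 212 214 216 216 209 200 191 154 125 156 199 198 183 185 183
 175 152 142 134 139 161 179 188 189 186 189 177 130  94 125 148 164 208
 217 213 212 209]
204 [215 210 214 215 216 216 217 214 205 196 190 160 123 110 109 100  85  79
  81  79  82  85  86  85  92  96  97  95  92  87  99 129 155 158 176 208
 214 213 211 212]
208 [216 214 211 212 215 217 217 214 217 210 197 194 197 185 153  99  79  78
  82  82  80  85  91  94  93  89 100 115 141 157 161 167 190 211 214 214
 212 212 208 212]
212 [215 214 212 212 216 216 215 216 214 213 21
[... 1026 characters left out ...]
24  28  42  64  57  26  31  16  22  26  29  19  12  26  29  23  35
  48  56  57]
251 [214 215 215 213 215 216 217 211 188 173 180 189 191 185 189 187 185 188
 184 184 152 102  80  76  79  84  83  87  82  80  86  85  81  82  83  81
  80  83  82  82  69  46  39  55  76  83  84  86  87  91  90  89  63  26
  20  35  56  72  48  26  24  23  33  20  20  17  32  17  20  30  38  47
  73  56  22]
258 [215 212 214 213 215 212 214 218 210 172 151 145 163 188 198 194 192 189
 189 190 189 184 159 121  97  99  98  97 100  99  96  94  96  94  93  92
  96  97  96  97  86  55  40  45  65  87  91  87  88  87  86  81  69  47
  27  27  51  75  53  31  32  22  11  24  15  31  20  26  29  32  33  46
  63  66  42]
```

View pics/w6z.png

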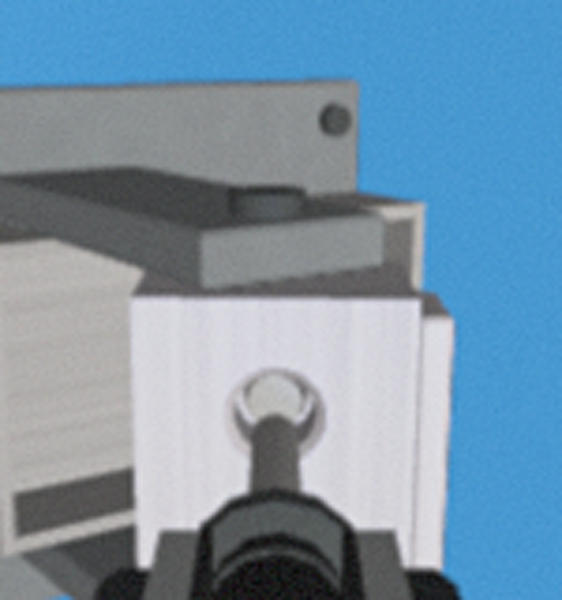

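The drift is centred on mouth a: rod x is about 253 and the mouth centre is about 253. I'll advance.

Request:
drive_tool --targets '[0, 0, 0, 0.3, 0, 0, 0, 0, 0, 0, 0.6, 0, 0, 0, 0, 0, 0, 0.9, 0, 0, 0, 0, 0, 0, 1.2, 0, 0, 0, 0, 0, 0, 1.5, 0, 0, 0, 0, 0, 0, 1.6, 0, 0, 0, 0, 0, 0, 1.65, 0, 0, 0, 0, 0, 0, 1.7, 0, 0, 0, 0, 0, 0, 1.75, 0, 0, 0, 0, 0, 0, 1.8, 0, 0, 0]'

```text
time: 11.05
position: [0.5275, 0.2358, 0.2026]
eef_rot: [1.444, 0.738, -0.76]
wrist_force: [-0.1, 0.4, -2.0]
width: 0.0167
```

Request:
drive_tool --targets '[0, 0, 0, 0.05, 0, 0, 0, 0, 0, 0, 0.1, 0, 0, 0, 0, 0, 0, 0.15, 0, 0, 0, 0, 0, 0, 0.2, 0, 0, 0]'

```text
time: 11.45
position: [0.5287, 0.236, 0.2018]
eef_rot: [1.445, 0.737, -0.759]
wrist_force: [-10.3, -0.3, 10.1]
width: 0.0167
```

Request:
drive_tool --targets '[0, 0, 0, 0.05, 0, 0, 0, 0, 0, 0, 0.1, 0, 0, 0, 0, 0, 0, 0.15, 0, 0, 0]'

```text
time: 11.75
position: [0.5296, 0.2362, 0.201]
eef_rot: [1.445, 0.737, -0.758]
wrist_force: [-12.9, -0.7, 12.4]
width: 0.0165
```

Request:
drive_tool --targets '[0, 0, 0, 0.05, 0, 0, 0, 0, 0, 0, 0.1, 0, 0, 0, 0, 0, 0, 0.1, 0, 0, 0]'

```text
time: 12.05
position: [0.5301, 0.2361, 0.2002]
eef_rot: [1.445, 0.737, -0.759]
wrist_force: [-10.7, -0.2, 10.7]
width: 0.0164
```

Request:
drive_tool --targets '[0, 0, 0, 0.05, 0, 0, 0, 0, 0, 0, 0.1, 0, 0, 0, 0, 0, 0, 0.1, 0, 0, 0]'

```text
time: 12.35
position: [0.5307, 0.2361, 0.1993]
eef_rot: [1.445, 0.737, -0.759]
wrist_force: [-10.5, -0.8, 9.4]
width: 0.0165
```

It moves at a steady 15 N or so, which means pin a is the tight one. I'll keep pushing.

Request:
drive_tool --targets '[0, 0, 0, 0.05, 0, 0, 0, 0, 0, 0, 0.1, 0, 0, 0, 0, 0, 0, 0.15, 0, 0, 0, 0, 0, 0, 0.2, 0, 0, 0]'

```text
time: 12.75
position: [0.5318, 0.2361, 0.1978]
eef_rot: [1.445, 0.737, -0.759]
wrist_force: [-11.1, -0.3, 10.4]
width: 0.0165
```

Request:
drive_tool --targets '[0, 0, 0, 0.05, 0, 0, 0, 0, 0, 0, 0.1, 0, 0, 0, 0, 0, 0, 0.15, 0, 0, 0, 0, 0, 0, 0.2, 0, 0, 0]'

```text
time: 13.15
position: [0.533, 0.2361, 0.1961]
eef_rot: [1.445, 0.737, -0.759]
wrist_force: [-12.2, -1.3, 12.2]
width: 0.0167
```

Request:
drive_tool --targets '[0, 0, 0, 0.05, 0, 0, 0, 0, 0, 0, 0.1, 0, 0, 0, 0, 0, 0, 0.15, 0, 0, 0, 0, 0, 0, 0.2, 0, 0, 0]'

```text
time: 13.55
position: [0.5342, 0.236, 0.1945]
eef_rot: [1.445, 0.737, -0.759]
wrist_force: [-11.5, -0.1, 11.2]
width: 0.0166
```

Request:
drive_tool --targets '[0, 0, 0, 0.1, 0, 0, 0, 0, 0, 0, 0.2, 0, 0, 0, 0, 0, 0, 0.3, 0, 0, 0, 0, 0, 0, 0.4, 0, 0, 0]'

```text
time: 13.95
position: [0.5364, 0.2359, 0.1911]
eef_rot: [1.445, 0.737, -0.759]
wrist_force: [-9.6, -1.3, 10.8]
width: 0.0164
```

Request:
drive_tool --targets '[0, 0, 0, 0.1, 0, 0, 0, 0, 0, 0, 0.2, 0, 0, 0, 0, 0, 0, 0.3, 0, 0, 0, 0, 0, 0, 0.4, 0, 0, 0]'

```text
time: 14.35
position: [0.5387, 0.2358, 0.1877]
eef_rot: [1.445, 0.737, -0.759]
wrist_force: [-10.5, -2.0, 11.8]
width: 0.016
```

Request:
drive_tool --targets '[0, 0, 0, 0.1, 0, 0, 0, 0, 0, 0, 0.2, 0, 0, 0, 0, 0, 0, 0.3, 0, 0, 0, 0, 0, 0, 0.4, 0, 0, 0]'

```text
time: 14.75
position: [0.5411, 0.2357, 0.1843]
eef_rot: [1.444, 0.737, -0.759]
wrist_force: [-7.9, -2.2, 7.3]
width: 0.0167
```

Request:
drive_tool --targets '[0, 0, 0, 0.1, 0, 0, 0, 0, 0, 0, 0.2, 0, 0, 0, 0, 0, 0, 0.3, 0, 0, 0, 0, 0, 0, 0.4, 0, 0, 0]'

```text
time: 15.15
position: [0.5433, 0.2353, 0.1798]
eef_rot: [1.444, 0.737, -0.761]
wrist_force: [-0.7, -2.5, 1.1]
width: 0.0167
```

Request:
drive_tool --targets '[0, 0, 0, 0.1, 0, 0, 0, 0, 0, 0, 0.2, 0, 0, 0, 0, 0, 0, 0.3, 0, 0, 0, 0, 0, 0, 0.4, 0, 0, 0]'

```text
time: 15.55
position: [0.5454, 0.2353, 0.1764]
eef_rot: [1.444, 0.738, -0.761]
wrist_force: [-1.3, -3.0, -0.4]
width: 0.0168
```

Request:
drive_tool --targets '[0, 0, 0, -0.5, 0, 0, 0, 0, 0, 0, -1.5, 0, 0, 0, 0, 0, 0, -3, 0, 0, 0, 0, 0, 0, -5, 0, 0, 0, 0, 0, 0, -7.5, 0, 0, 0, 0, 0, 0, -9.5, 0, 0, 0, 0, 0, 0, -10.5, 0, 0, 0, 0, 0, 0, -10.5, 0, 0, 0]'

```text
time: 16.35
position: [0.4853, 0.2373, 0.2649]
eef_rot: [1.446, 0.736, -0.756]
wrist_force: [-0.4, 0.4, -1.7]
width: 0.0166
```

Run:
```python
from m import *
o=r.get_obs();print(o["time"],o["position"].round(4),o["wrist_force"].round(1),o["width"])
P=[]
for n,(x0,y0,w,h) in dict(scene=(260,85,120,120),wrist=(150,70,200,200)).items():
    im=r.camera(n)[:,:,::-1];cv2.imwrite(f"pics/{n}7.png",im);P.append(cv2.resize(im[y0:y0+h,x0:x0+w],(400,400),interpolation=cv2.INTER_CUBIC))
cv2.imwrite("pics/c7.png",np.hstack(P))
```

```text
16.35 [0.4853 0.2373 0.2649] [-0.4  0.4 -1.7] 0.016586943032615035
```

View pics/c7.png

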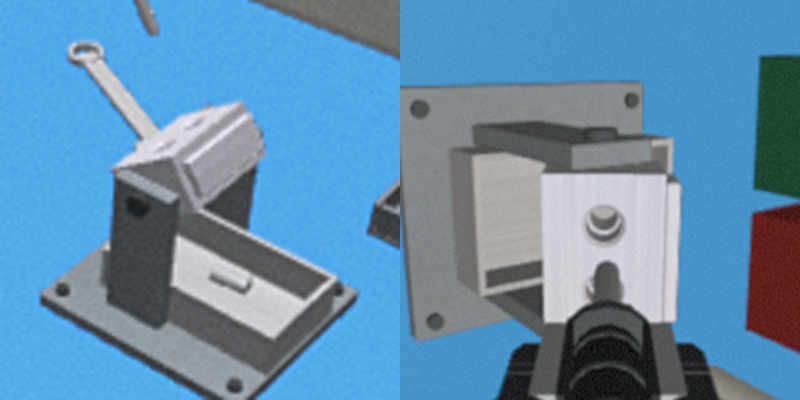

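The pin lies in the tray, at crop (232,278), and the bracket looks undisturbed. Next I'll take the drift back to the stand.

Run:
```python
from m import *
R=Rn.from_rotvec([1.498,.991,-1.497]).as_matrix()
print(R.round(3))
for z in (.33,.25): print(delta(np.array([.524,-.1800,z]),R))
```

```text
[[ 0.001  0.921 -0.39 ]
 [-0.001 -0.39  -0.921]
 [-1.     0.001  0.   ]]
(array([ 21.4 ,  -6.76, -34.54]), array([-2.92,  7.54, 41.61]))
(array([ 21.4 ,  -6.76, -34.54]), array([ 3.63,  2.95, 41.61]))
```

Request:
drive_tool --targets '[0, 0, 0, -2, 0, 0.5, 0, 0, 0, 0, -4, 1, 2.5, 0, 1, -0.3, -2, -5, 2, 5.5, 0, 3, -1, -5, -5.5, 3, 9, 0, 5.5, -1.7, -9, -5.5, 4, 13, 0, 8, -2.5, -13, -5.5, 5, 17, 0, 10.5, -3.3, -17, -5, 5.5, 21, 0, 13, -4.1, -21, -5, 6, 25, 0, 15.5, -4.9, -25, -4.5, 6.5, 29, 0, 18, -5.7, -29, -4, 7, 33, 0, 20, -6.3, -32.5, -3.5, 7.4, 37, 0, 21.4, -6.8, -34.5, -3, 7.5, 40, 0, 21.4, -6.8, -34.5, -2.9, 7.5, 41.6, 0, 21.4, -6.8, -34.5, -1, 6.2, 41.6, 0, 21.4, -6.8, -34.5, 1.5, 4.4, 41.6, 0, 21.4, -6.8, -34.5, 3, 3.4, 41.6, 0, 21.4, -6.8, -34.5, 3.6, 3, 41.6, 0, 21.4, -6.8, -34.5, 3.6, 3, 41.6, 0]'

```text
time: 18.25
position: [0.5236, -0.1796, 0.2494]
eef_rot: [1.497, 0.992, -1.498]
wrist_force: [1.0, 0.2, -1.2]
width: 0.0165
```

Run:
```python
from m import *
o=r.get_obs();c=r.calibration("wrist");im=r.camera("wrist");cv2.imwrite("pics/w8.png",im[:,:,::-1]);R=Rn.from_rotvec(o["eef_rot"])
print(o["time"],o["position"].round(4),o["wrist_force"].round(1),R.as_matrix().round(3).tolist())
print(delta(np.array([.524,-.18,.25]),Rn.from_rotvec([1.498,.991,-1.497]).as_matrix()))
g=cv2.cvtColor(im,cv2.COLOR_RGB2GRAY)
cv2.imwrite("pics/w8z.png",cv2.resize(im[150:250,205:305,::-1],(600,600),interpolation=cv2.INTER_CUBIC))
```

```text
18.25 [ 0.5236 -0.1796  0.2494] [ 1.   0.2 -1.2] [[-0.001, 0.921, -0.39], [-0.001, -0.39, -0.921], [-1.0, -0.0, 0.001]]
(array([-0.  ,  0.05, -0.03]), array([ 0.08, -0.02,  0.02]))
```

View pics/w8z.png

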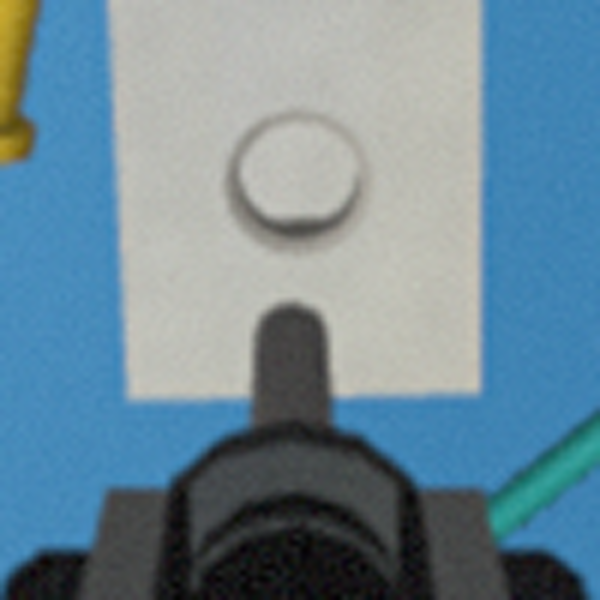

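Run:
```python
from m import *
o=r.get_obs();c=r.calibration("wrist")
print(toolpt(c,o,(253.5,206.5),.0915),toolpt(c,o,(254.8,180.0),.1644))
```

```text
[91.5        -0.38139922  0.71396661] [1.64400000e+02 8.47121669e-01 1.61135435e-01]
```

Request:
drive_tool --targets '[0, 0, 0, 1.5, 0.12, -0.05, 0, 0, 0, 0, 3.5, 0.12, -0.05, 0, 0, 0, 0, 5.5, 0.12, -0.05, 0, 0, 0, 0, 6.5, 0.12, -0.05, 0, 0, 0, 0, 7.2, 0.12, -0.05, 0, 0, 0, 0, 8, 0.12, -0.05, 0, 0, 0, 0, 9, 0.12, -0.05, 0, 0, 0, 0, 10, 0.12, -0.05, 0, 0, 0, 0, 11, 0.12, -0.05, 0, 0, 0, 0, 12, 0.12, -0.05, 0, 0, 0, 0, 12.5, 0.12, -0.05, 0, 0, 0, 0, 12.7, 0.12, -0.05, 0, 0, 0, 0, 12.7, 0.12, -0.05, 0]'

```text
time: 19.6
position: [0.5256, -0.1804, 0.1235]
eef_rot: [1.498, 0.99, -1.498]
wrist_force: [0.2, -0.7, -1.2]
width: 0.0165
```

Request:
drive_tool --targets '[0, 0, 0, 0.1, 0, 0, 0, 0, 0, 0, 0.2, 0, 0, 0, 0, 0, 0, 0.3, 0, 0, 0]'

```text
time: 19.9
position: [0.5259, -0.1805, 0.1211]
eef_rot: [1.498, 0.989, -1.497]
wrist_force: [0.7, 0.3, -1.3]
width: 0.0167
```

Request:
drive_tool --targets '[0, 0, 0, 0.05, 0, 0, 0, 0, 0, 0, 0.1, 0, 0, 0, 0, 0, 0, 0.15, 0, 0, 0, 0, 0, 0, 0.2, 0, 0, 0]'

```text
time: 20.3
position: [0.5258, -0.1805, 0.1204]
eef_rot: [1.497, 0.989, -1.497]
wrist_force: [-5.7, 3.2, 14.3]
width: 0.0164
```

Request:
drive_tool --targets '[0, 0, 0, 0.05, 0, 0, 0, 0, 0, 0, 0.1, 0, 0, 0, 0, 0, 0, 0.1, 0, 0, 0]'

```text
time: 20.6
position: [0.5259, -0.1805, 0.1204]
eef_rot: [1.497, 0.989, -1.497]
wrist_force: [-9.2, 4.1, 18.3]
width: 0.0168
```

Request:
drive_tool --targets '[0, 0, 0, -0.1, 0, 0, 0, 0, 0, 0, -0.25, 0, 0, 0, 0, 0, 0, -0.25, 0, 0, 0.15, 0, 0, 0, -0.25, 0, 0, 0.3, 0, 0, 0, -0.25, 0, 0, 0.5, 0, 0, 0, -0.25, 0, 0, 0.6, 0, 0, 0, -0.25, 0, 0, 0.6, 0, 0, 0, -0.25, 0, 0, 0.6, 0, 0, 0, -1, 0, 0, 0.6, 0, 0, 0, -2.5, 0, 0, 0.6, 0, 0, 0, -5, 0, 0, 0.6, 0, 0, 0, -8, 0, 0, 0.6, 0, 0, 0, -11, 0, 0, 0.6, 0, 0, 0, -13, 0, 0, 0.6, 0, 0, 0, -13, 0, 0, 0.6, 0, 0, 0, -13, 0, 0, 0.6]'

```text
time: 22.2
position: [0.5257, -0.1803, 0.2488]
eef_rot: [1.498, 0.988, -1.496]
wrist_force: [-0.9, -0.4, -1.0]
width: 0.0514
```

Run:
```python
from m import *
o=r.get_obs();print(o["time"],o["position"].round(4),o["wrist_force"].round(1),o["width"])
s=r.camera("scene")[:,:,::-1];t=r.camera("top")[:,:,::-1];cv2.imwrite("pics/s9.png",s);cv2.imwrite("pics/t9.png",t)
cv2.imwrite("pics/c9.png",np.hstack([cv2.resize(s[85:285,60:360],(480,320)),cv2.resize(t[80:280,120:320],(320,320))]))
```

```text
22.2 [ 0.5257 -0.1803  0.2488] [-0.9 -0.4 -1. ] 0.0513668343305823
```

View pics/c9.png

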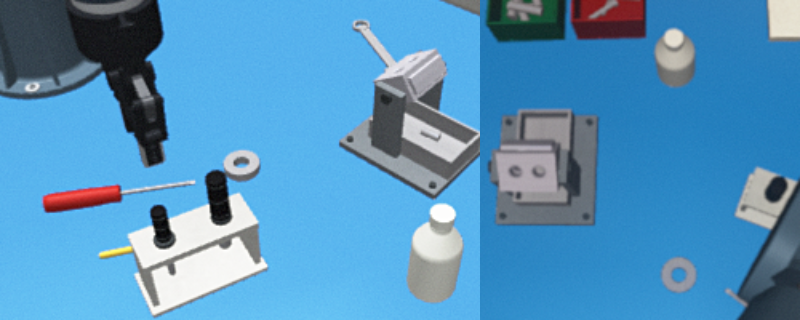

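The slim drift stands in its hole beside the fat one, the pin is in the tray, and the bottle and bearing look unmoved. I'll do one numeric comparison with the first picture, then hand in.

Run:
```python
from m import *
S0=cv2.imread("pics/scene0.png");S=cv2.imread("pics/s9.png")
for a in (S0,S): print(blobs(a.max(2)<60,(140,185,215,245)))
d=cv2.absdiff(S0,S).max(2)>45;d[:175,:175]=0
print("changes",blobs(d,(0,0,512,384),8))
print(r.job_done(), r.get_obs()["time"])
```

```text
[([196.0, 208.0], [189, 192, 15, 33, 372]), ([160.1, 224.2], [154, 213, 14, 23, 207])]
[([155.7, 185.8], [152, 185, 10, 4, 23]), ([196.0, 208.0], [189, 192, 15, 33, 369]), ([160.2, 225.1], [154, 214, 14, 23, 200])]
changes [([181.1, 2.1], [177, 0, 8, 6, 37]), ([175.0, 6.5], [175, 3, 1, 8, 8]), ([175.4, 14.1], [175, 12, 2, 6, 9]), ([328.7, 169.7], [323, 167, 13, 6, 28]), ([154.4, 181.1], [146, 175, 18, 15, 205]), ([110.0, 227.6], [100, 209, 21, 44, 402]), ([157.4, 213.2], [153, 212, 10, 5, 16]), ([163.4, 238.5], [157, 235, 13, 6, 23]), ([132.0, 242.3], [121, 238, 22, 9, 110]), ([109.5, 272.9], [98, 254, 23, 42, 353]), ([156.4, 302.5], [122, 294, 57, 18, 342])]
the job is handed in; nothing more can be done
the job is handed in; nothing more can be done
```

The job is done and handed in at about 22 s of the 53 s allowed. No verdict was reported.

- **Finding the loose pin:** I took the slim drift from its stand and tried the -y bore (b) first. That pin held at about 21 N along the bore with almost no movement, so I backed out without forcing it. The pin in the +y bore (a) slid at roughly 14–19 N. I pushed it along until the force fell to zero and it dropped out.
- **Pin and drift:** The camera shows the pin lying in the catch tray. The slim drift stands in its own hole again, within 1 px of where it started. Setting it down pressed the stand with about 20 N before I eased off and let go.
- **Everything else:** The fat drift is at the same pixel position as at the start. The first/last picture comparison shows no change at the bracket, the bottle or the bearing. The gripper is clear above the stand.
- **What disagreed:** The turquoise and yellow look-alike drifts lie elsewhere than in the first picture. By the first wrist picture they were already lying flat. My only move before that passed with the fingertips about 0.2 m up and no notable force. They probably toppled on their own, but I did not confirm that.

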